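Set out the condiment row with the timer on the tin

TASK

Set out the serving row between the two small steel sauce cups: in one straight line from cup to cup, evenly spaced, stand the spice jar next to the cup that has sauce in it, the tin in the middle and the salt shaker next to the empty cup, all upright. Then set the kitchen timer, dial knob up, centred on top of the tin, let go of everything, and do not shift the onion that stands among them.

Things in the scene. Friction and masses are not known exactly. Their poses are not given: they have to be found in the camera images.
- jar_center (a point): round spice jar standing upright, glass with a label and a screw cap as wide as the body, 45 mm across and 106 mm tall, 0.11 kg; the point is its centre, 53 mm above its foot; z up its axis. Any yaw is as good as another
- tin_center (a point): short plain-sided food tin standing upright, 57 mm across and 72 mm tall with a flat top, 0.18 kg; the point is its centre, 36 mm above its foot; z up its axis
- shaker_center (a point): round salt shaker standing upright, clear body and domed grey cap with holes, 44 mm across up to 66 mm, narrowing to 34 mm at the top, 90 mm tall, 0.10 kg; the point is its centre, 45 mm above its foot; z up its axis
- timer_center (a point): round white wind-up kitchen timer lying knob up: a base 64 mm across and 20 mm high, and on it a round dial knob 42 mm across, up to 32 mm; 0.075 kg; flat underneath; the point is its centre, 16 mm above its foot; z up its axis. Base and knob are one rigid piece; it can be grasped round the base or by the knob
- sauce_cup: small round steel cup with red sauce in it, 61 mm across the rim, 35 mm tall, stuck fast to the bench; one end of the row, sometimes the left end, sometimes the right; origin at the centre of its underside; its y axis lies along the row
- empty_cup: the same steel cup but empty, also stuck fast; the other end of the row, its centre 360 mm from the centre of the cup with sauce; origin at the centre of its underside. The places for jar, tin and shaker are therefore 90, 180 and 270 mm from the cup with sauce on the line between the cups, on the bare bench
- onion: bystander: whole brown onion, 75 mm across, 77 mm tall, loose among the things to be moved; origin at the centre of its underside
There are look-alikes about, which are no part of the job. What is shaped like the part that bears timer_center but turquoise is not meant.

How it is judged:
By the outcome, as a careful person would: the job done as asked, in the order asked, and still so for the second after the job is handed in, with the robot touching nothing.
It also fails if it takes over 102 s, if anything falls off the work surface, if the arm or the gripper's body presses on something with over 40 N, if the wrist force passes 120 N, or if a joint passes its speed limit or range.

ROBOT

A 6-joint arm with a two-finger parallel gripper is mounted at the origin on the work surface; the furniture and walls round the work are solid. World frame = base frame: x ahead of the robot, y to its left, z up, the work surface at z = 0. Lengths are in mm, angles in rad, forces in N, time in s.
With the tool pointing down it reaches from about 350 to 775 mm from the base axis. Payload 7.3 kg.
Tool frame: the origin (TCP) lies at the very end of the fingers, on their centre line; the grasp point (between the pads) lies 19 mm behind it; z points along the fingers, y is the line along which they close (so a half turn about z gives the same grasp; the last joint's range is limited). The gripper opens to 92 mm and grips with 3 to 60 N. Pads are 19 mm wide; open, the fingers measure 130 mm over their backs; the gripper's body (75 mm by 190 mm) begins 47 mm behind the grasp point.
Start: joints at [1.166, 0.342, 1.524, -0, 1.275, -0.146], TCP at [134.343, 507.54, 226.741] pointing down, gripper open.
Joint ranges: [-2.53, 2.53], [-0.77, 2.02], [0.04, 2.7], [-1, 4.14], [0.28, 2.66], [-3.11, 3.11]. Speed limits (rad/s): [2.57, 2.57, 3.14, 3.14, 3.14, 3.14].

INTERFACE

Orientations are given as [roll, pitch, yaw] about the fixed x, y, z axes, in that order (R = Rz(yaw) Ry(pitch) Rx(roll)).
In Python, from plant import get_obs, capture, close_job gives the robot as it stands. The module is installed in compiled form; this text tells all that it offers.
- The arm moves only by the shell command python3 -m handwheel 'ROWS'. ROWS is JSON, a list of rows, each a list of 3 entries, a list of its own where there are three numbers: the turn, a rotation vector about the tool's x, y, z in degrees, then the shift along the tool's x, y, z in m, then the opening, from 0 (shut) to 1 (fully open). A call has 1 to 12 rows; each row is the pose to reach, as a shift and turn from the pose commanded when the call began, along the tool's axes at that moment; what a row does not reach only later rows make up. A row lasts 1/10 s, in which the tool goes at most 50 mm and 8.59 degrees, less where a joint would pass 70% of its speed; a pose out of reach is approached as far as the arm can. A call with a gripper value outside its range is refused whole. The fingers move at their own pace and stop on an object; the grip force is fixed at half the most. Time passes only in rows, so rows that repeat a pose let the fingers close. It gives the time, the measured TCP pose, the force, the opening and the grip force at its end, in the units of the state.
- get_obs(): the state, without advancing time (a new reading comes with each control period).
- capture(name): name is "side" or "top"; returns a dict with "image" (384x512x3 uint8, red, green, blue), "depth" (384x512 float32, mm along the optical axis (not along the pixel's ray), 0 where there is no reading), "fx", "fy", "cx", "cy" (pixels), "k1" (the pictures are not rectified: a ray, as slopes to the right and down, at radius r is drawn at 1 + k1 r^2 times it, then the intrinsics apply), "camera_from_world" (4x4, takes a point from world to camera coordinates). Camera axes: x right, y down, z forward; pixel columns grow to the right and rows downward; lengths in mm; the calibration is good to about 2 mm. A picture is of the moment at which its call begins.
- close_job(): hands the job in; it is judged then, once.
The state is a dict: "time": time; "joint_positions": joint angles; "dq": joint speeds; "tau": joint torques, N m; "tool_pos": TCP position; "tcp_rot": TCP orientation; "contact_force": force on the tool from outside, world axes, zero at the start; "moment": the same for the moment, N m; "grip_width": finger opening in mm; "finger_force": force on a finger pad.
Only numpy, scipy, OpenCV 4.12 (cv2) and the standard library are available. Lean on these libraries where they do the work, as an engineer would, in place of code of your own. Each camera call takes 0.05 s, during which the arm holds its last target. There are 200 camera calls.

## Working session

There is one attempt and no reset: what is moved stays moved. The work goes in short steps, Python scripts to look and compute and a shell command to move; the robot and the scene stay as the last step left them, time stands still between calls to the robot, and variables do not carry over. Pictures are saved under pics/ and viewed, at most 14 in all, crops included, and the job is handed in when it is done.

```bash
mkdir -p pics
cat > h.py <<'E'
import numpy as np, cv2
from plant import get_obs, capture
def snap(n,f):
    c=capture(n); cv2.imwrite(f'pics/{f}.png',c['image'][:,:,::-1]); np.savez(f'pics/{f}.npz',**c); return c
def cloud(c):
    h,w=c['depth'].shape; u,v=np.meshgrid(np.arange(w),np.arange(h))
    K=np.array([[c['fx'],0,c['cx']],[0,c['fy'],c['cy']],[0,0,1.]])
    p=cv2.undistortPoints(np.stack([u,v],-1).reshape(-1,1,2).astype(float),K,np.array([float(c['k1']),0,0,0])).reshape(h,w,2)
    d=c['depth'][...,None]; P=np.concatenate([p*d,d],-1)
    T=np.array(c['camera_from_world']); R=T[:3,:3]; t=T[:3,3]
    W=(P-t)@R; W[c['depth']<=0]=np.nan
    return W
E
python3 - <<'E'
from h import *
for n in('top','side'):
    c=snap(n,n+'0'); T=np.array(c['camera_from_world']); print(n,c['fx'],c['k1'],-T[:3,:3].T@T[:3,3], T[:3,:3].round(2).tolist())
    W=cloud(c); np.save(f'pics/{n}0W.npy',W)
o=get_obs(); print(o['time'],o['tool_pos'],o['tcp_rot'],o['grip_width'])
E
```

```text
top 465.62012137302145 0.05676013519979798 [ 330.67136053  -83.61153348 1116.60514782] [[-0.01, -1.0, 0.0], [-0.98, 0.0, -0.2], [0.2, -0.01, -0.98]]
side 360.3457919530614 -0.053587608268606424 [228.55572118 302.80579415 752.45736398] [[-0.73, -0.68, 0.01], [-0.56, 0.59, -0.59], [0.39, -0.44, -0.81]]
0.1 [134.20477865 507.18821758 226.12333867] [-3.14026728e+00 -1.48849356e-04  2.88282405e+00] 91.6110778650548
```

View pics/top0.png

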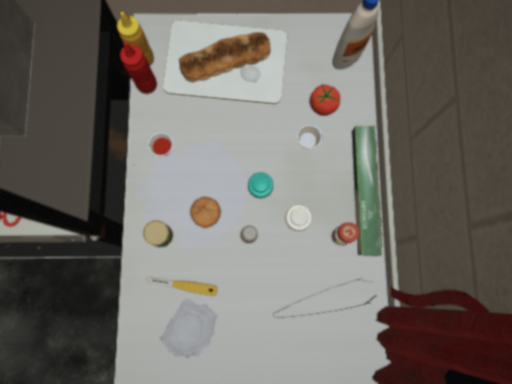

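View pics/side0.png

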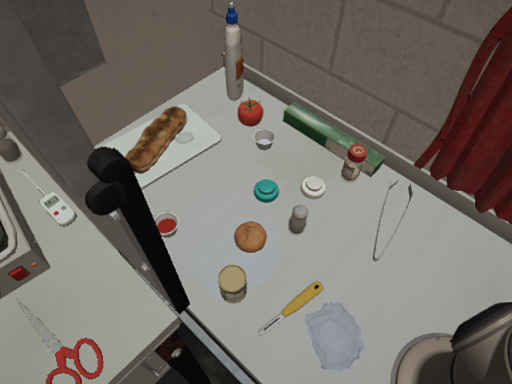

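Top view: sauce cup (161,146), empty cup (309,137), tin (157,233), onion (205,211), shaker (249,233), white timer (298,217), jar (346,233), turquoise decoy (261,185). The side view agrees.

```bash
cat >> h.py <<'E'
def blobs(W,zmin,zmax,box):
    m=(W[...,2]>zmin)&(W[...,2]<zmax)&(W[...,0]>box[0])&(W[...,0]<box[1])&(W[...,1]>box[2])&(W[...,1]<box[3])
    n,l,s,_=cv2.connectedComponentsWithStats(m.astype(np.uint8),connectivity=4)
    r=[]
    for i in range(1,n):
        if s[i,4]<25: continue
        p=W[l==i]; zt=np.percentile(p[:,2],95); q=p[p[:,2]>zt-8]
        (cx,cy),rad=cv2.minEnclosingCircle(q[:,:2].astype(np.float32))
        r.append((s[i,:4].tolist(),round(float(zt),1),np.round([cx,cy,rad],1).tolist(),q[:,:2].mean(0).round(1).tolist()))
    return r
E
python3 - <<'E'
from h import *
for n in('top','side'):
    W=np.load(f'pics/{n}0W.npy'); print(n, np.nanmedian(W[280:330,220:260,2]) if n=='top' else '')
    for b in blobs(W,12,130,(250,720,-450,350)): print(b)
E
```

```text
top 0.057190437893034796
([377, 107, 39, 200], 122.2, [507.3, -405.9, 211.9], [502.0, -419.7])
([297, 125, 25, 24], 38.1, [680.8, -227.6, 30.8], [684.4, -228.4])
([332, 126, 50, 131], 106.3, [441.7, -296.9, 22.1], [441.4, -296.1])
([148, 132, 25, 24], 36.8, [662.9, 133.8, 30.5], [667.5, 136.2])
([248, 172, 26, 26], 34.3, [566.5, -108.9, 21.3], [565.8, -108.5])
([189, 196, 32, 32], 64.2, [496.2, 19.7, 24.6], [497.2, 21.0])
([286, 204, 26, 27], 34.2, [486.1, -198.4, 20.9], [486.2, -197.9])
([87, 209, 15, 27], 95.5, [482.5, 272.6, 13.1], [481.3, 272.4])
([143, 220, 29, 27], 73.3, [446.5, 130.1, 28.5], [446.0, 130.5])
([240, 225, 19, 19], 90.0, [442.8, -81.9, 15.1], [442.4, -81.2])
([56, 237, 23, 4], 75.3, [436.6, 335.4, 13.6], [436.1, 333.5])
([174, 281, 43, 15], 19.4, [320.2, 45.1, 48.8], [323.1, 38.8])
([376, 306, 13, 16], 129.0, [271.4, -354.3, 17.8], [273.1, -350.2])
side 
([283, 70, 161, 122], 122.3, [484.4, -387.0, 236.6], [470.5, -411.3])
([254, 128, 22, 20], 36.9, [680.5, -226.8, 32.4], [682.9, -231.1])
([302, 176, 23, 21], 33.6, [485.6, -195.7, 21.2], [484.7, -194.0])
([254, 179, 25, 22], 33.7, [564.9, -106.7, 22.1], [562.6, -105.4])
([409, 185, 5, 13], 24.0, [292.4, -351.7, 19.1], [291.5, -353.0])
([289, 205, 19, 29], 88.3, [441.1, -78.5, 14.3], [440.3, -76.7])
([154, 212, 25, 25], 36.3, [661.1, 133.2, 31.2], [665.9, 123.5])
([235, 221, 32, 32], 63.6, [493.7, 24.1, 22.6], [493.9, 25.3])
([374, 247, 6, 13], 21.0, [266.1, -145.6, 14.8], [263.9, -140.8])
([218, 265, 29, 37], 71.8, [443.5, 130.2, 29.1], [443.5, 131.0])
([282, 282, 41, 33], 18.7, [321.8, 47.7, 51.8], [323.3, 45.4])
([154, 330, 27, 27], 85.0, [439.6, 297.1, 23.1], [438.3, 297.5])
([141, 351, 24, 21], 125.4, [431.0, 335.1, 11.9], [431.0, 336.0])
```

Run:
```python
from h import *
for n in('top','side'):
    W=np.load(f'pics/{n}0W.npy').reshape(-1,3); W=W[~np.isnan(W[:,0])]
    for b in [(100,600,190,400),(100,600,400,650),(300,720,190,300),(380,520,-340,-318),(380,520,-380,-340),(380,520,-420,-380),(720,800,-150,150)]:
        m=(W[:,0]>b[0])&(W[:,0]<b[1])&(W[:,1]>b[2])&(W[:,1]<b[3]); print(n,b,m.sum(),np.percentile(W[m,2],[50,99.5]).round() if m.any() else '')
p=np.array([662.5,133.6]);q=np.array([680.6,-227.3]);u=(q-p)/np.linalg.norm(q-p);c=(p+q)/2
print(c-90*u,c,c+90*u)
```

```text
top (100, 600, 190, 400) 16183 [306. 629.]
top (100, 600, 400, 650) 7233 [-730.  176.]
top (300, 720, 190, 300) 20765 [347. 635.]
top (380, 520, -340, -318) 613 [ 3. 50.]
top (380, 520, -380, -340) 1088 [46. 51.]
top (380, 520, -420, -380) 1848 [ 56. 507.]
top (720, 800, -150, 150) 3743 [ 1. 16.]
side (100, 600, 190, 400) 36204 [384. 669.]
side (100, 600, 400, 650) 4938 [168. 179.]
side (300, 720, 190, 300) 29057 [535. 669.]
side (380, 520, -340, -318) 524 [15. 49.]
side (380, 520, -380, -340) 480 [47. 50.]
side (380, 520, -420, -380) 3539 [250. 440.]
side (720, 800, -150, 150) 2655 [ 1. 16.]
[667.04195019  43.03702624] [671.55 -46.85] [ 676.05804981 -136.73702624]
```

```bash
python3 -m handwheel '[[[0,0,8],[0,0,-0.05],1],[[0,0,16],[0,0,-0.1],1],[[0,0,24],[0,0,-0.1],1],[[0,0,32],[0,0,-0.1],1],[[0,0,40],[0,0,-0.1],1],[[0,0,48],[0,0,-0.1],1],[[0,0,56],[0,0,-0.1],1],[[0,0,64],[0,0,-0.1],1],[[0,0,72],[0,0,-0.1],1],[[0,0,75.2],[0,0,-0.1],1],[[0,0,75.2],[0,0,-0.1],1]]'
```

```text
time: 1.2
tool_pos: [134.3, 507.4, 326.3]
tcp_rot: [-3.141, 0.001, 1.57]
contact_force: [-0.3, -1.0, -0.0]
grip_width: 92.0
finger_force: 0.0
```

Run:
```python
from h import *
W=np.concatenate([np.load(f'pics/{n}0W.npy').reshape(-1,3) for n in('top','side')]); W=W[~np.isnan(W[:,0])]
xs=range(0,900,50); ys=range(150,650,25)
print('     ',*[f'{y:5d}' for y in ys])
for x in xs:
    r=[]
    for y in ys:
        m=(W[:,0]>=x)&(W[:,0]<x+50)&(W[:,1]>=y)&(W[:,1]<y+25)
        r.append(f'{np.percentile(W[m,2],99):5.0f}' if m.sum()>2 else '    .')
    print(f'{x:5d}',*r)
```

```text
150   175   200   225   250   275   300   325   350   375   400   425   450   475   500   525   550   575   600   625
    0     .     .     .     .     .     .     .     .     .     .  -723  -724  -722  -723  -722  -722  -723  -722  -722  -721
   50     .     .     .     .     .     .     .     .     .     .  -724  -720  -725  -724  -722  -721  -721  -722  -723  -725
  100     5     5     4     .     .     .     .     .     .     .  -725  -723  -724  -723  -718  -722  -724  -722  -723  -722
  150     4     5     4     .     .     .     .     .     .     .  -724  -721  -723  -723  -721  -723  -722  -725  -723  -718
  200     5     5     4     .     .     .     .     .     .     .  -727  -721  -722  -722  -722  -723  -723  -721  -723  -720
  250     4     4     5     .     .     .     .     .     .     .  -727  -721  -721  -725  -725  -722  -723  -722  -722  -722
  300     5     4     4     .     .     .     .     .     .     .  -720  -721  -721  -720  -721  -723  -724  -723  -723  -720
  350     4     4     4     .     .     .     .     .     .     .  -727  -721  -722  -723  -721  -72
[... 585 characters left out ...]
 326   325   248   176   169   169     .     .     .     .     .     .
  650    38   622     4  -726   432   170   169   322   323   293   251   214   168     .     .     .     .     .     .     .
  700     5     5     4  -724   480   186   185   314   265   187   186  -603  -600     .     .     .     .     .     .     .
  750     4     5     6     .   460   186   185   252   186   186  -602  -601  -602     .     .     .     .     .     .     .
  800   194   207   160     .   385   178   169   245   187   185  -603  -604  -603     .     .     .     .     .     .     .
  850   164   207   165     .   332   179   169   216   186  -602  -604  -604  -605     .     .     .     .     .     .     .
```

Run:
```python
from h import *
snap('side','side1');snap('top','top1')
a=cv2.imread('pics/side1.png');b=cv2.imread('pics/top1.png')
cv2.imwrite('pics/both1.png',cv2.resize(np.hstack([a,b]),(800,300)))
```

```text
(no output)
```

View pics/both1.png

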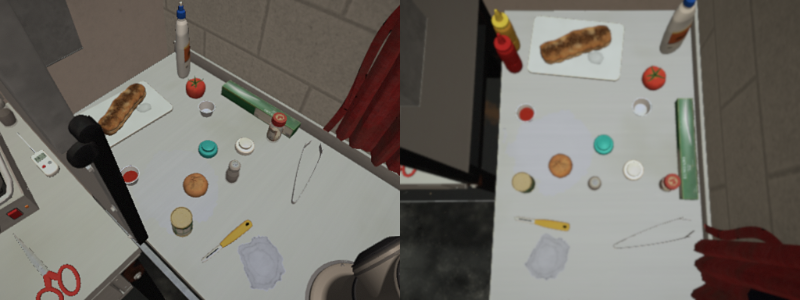

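Both views unchanged: no arm covers the scene; a tall door with a handle stands at y>175, x>400, so I swing in close to the base first.

```bash
python3 -m handwheel '[[[0,0,0],[-0.21,0.12,0],1],[[0,0,0],[-0.21,0.12,0],1],[[0,0,0],[-0.21,0.12,0],1],[[0,0,0],[-0.21,0.12,0],1],[[0,0,0],[-0.21,0.12,0],1],[[0,0,0],[-0.367,0.226,0.1],1],[[0,0,0],[-0.367,0.226,0.1],1],[[0,0,0],[-0.367,0.226,0.1],1],[[0,0,0],[-0.367,0.226,0.1],1],[[0,0,0],[-0.367,0.226,0.1],1],[[0,0,0],[-0.367,0.226,0.1],1]]'
```

```text
time: 2.4
tool_pos: [360.4, 138.9, 225.7]
tcp_rot: [-3.139, 0.001, 1.568]
contact_force: [-0.7, 0.1, -0.2]
grip_width: 92.0
finger_force: 0.0
```

```bash
python3 -m handwheel '[[[0,0,0],[-0.009,0.085,0.08],1],[[0,0,0],[-0.009,0.085,0.08],1],[[0,0,0],[-0.009,0.085,0.1],1],[[0,0,0],[-0.009,0.085,0.14],1],[[0,0,0],[-0.009,0.085,0.18],1],[[0,0,0],[-0.009,0.085,0.205],1],[[0,0,0],[-0.009,0.085,0.205],1],[[0,0,0],[-0.009,0.085,0.205],0],[[0,0,0],[-0.009,0.085,0.205],0],[[0,0,0],[-0.009,0.085,0.205],0],[[0,0,0],[-0.009,0.085,0.205],0],[[0,0,0],[-0.009,0.085,0.205],0]]'
```

```text
time: 3.6
tool_pos: [445.6, 131.5, 22.5]
tcp_rot: [3.14, -0.0, 1.57]
contact_force: [0.9, 0.3, 6.2]
grip_width: 56.7
finger_force: 30.1
```

```bash
python3 -m handwheel '[[[0,0,0],[0,0,-0.05],0],[[0,0,0],[0,0,-0.1],0],[[0,0,0],[0,0,-0.12],0],[[0,0,0],[-0.177,0.226,-0.12],0],[[0,0,0],[-0.177,0.226,-0.12],0],[[0,0,0],[-0.177,0.226,-0.12],0],[[0,0,0],[-0.177,0.226,-0.12],0],[[0,0,0],[-0.177,0.226,-0.12],0],[[0,0,0],[-0.177,0.226,-0.12],0],[[0,0,0],[-0.177,0.226,-0.12],0],[[0,0,0],[-0.177,0.226,-0.07],0],[[0,0,0],[-0.177,0.226,-0.03],0]]'
```

```text
time: 4.8
tool_pos: [670.5, -45.6, 50.6]
tcp_rot: [3.141, -0.0, 1.57]
contact_force: [-0.2, 0.6, -1.9]
grip_width: 56.6
finger_force: 30.0
```

```bash
python3 -m handwheel '[[[0,0,0],[0,0,0.015],0],[[0,0,0],[0,0,0.025],0],[[0,0,0],[0,0,0.029],0],[[0,0,0],[0,0,0.029],0],[[0,0,0],[0,0,0.029],0]]'
```

```text
time: 5.3
tool_pos: [672.2, -45.8, 24.7]
tcp_rot: [3.138, 0.0, 1.57]
contact_force: [0.8, 0.4, -1.6]
grip_width: 56.9
finger_force: 30.0
```

```bash
python3 -m handwheel '[[[0,0,0],[0,0,0.002],0],[[0,0,0],[0,0,0.002],0],[[0,0,0],[0,0,0.002],1],[[0,0,0],[0,0,0.002],1],[[0,0,0],[0,0,0.002],1],[[0,0,0],[0,0,0.002],1],[[0,0,0],[0,0,-0.05],1],[[0,0,0],[0,0,-0.1],1],[[0,0,0],[0,0,-0.14],1],[[0,0,0],[0,0,-0.14],1]]'
python3 - <<'E'
from h import *
print(get_obs()['tool_pos'])
E
```

```text
time: 6.3
tool_pos: [674.4, -46.2, 170.4]
tcp_rot: [3.129, 0.002, 1.57]
contact_force: [0.7, -0.0, 0.7]
grip_width: 92.2
finger_force: 0.0
[674.42140516 -46.23237406 170.44803495]
```

```bash
python3 -m handwheel '[[[0,0,0],[-0.2505,-0.232,0],1],[[0,0,0],[-0.2505,-0.232,0],1],[[0,0,0],[-0.2505,-0.232,0],1],[[0,0,0],[-0.2505,-0.232,0],1],[[0,0,0],[-0.2505,-0.232,0],1],[[0,0,0],[-0.2505,-0.232,0],1],[[0,0,0],[-0.2505,-0.232,0],1],[[0,0,0],[-0.2505,-0.232,0],1],[[0,0,0],[-0.2505,-0.232,0.03],1],[[0,0,0],[-0.2505,-0.232,0.03],1]]'
python3 - <<'E'
from h import *
c=snap('top','top2'); W=cloud(c)
for b in blobs(W,12,109,(380,720,-310,180)): print(b)
E
```

```text
time: 7.3
tool_pos: [437.4, -294.3, 129.5]
tcp_rot: [-3.137, -0.005, 1.57]
contact_force: [-0.5, 0.7, -0.0]
grip_width: 91.6
finger_force: 0.0
([223, 124, 25, 31], 72.5, [672.5, -48.3, 28.8], [672.6, -48.1])
([297, 125, 25, 24], 37.6, [681.1, -227.5, 30.9], [684.7, -228.3])
([148, 132, 25, 24], 36.6, [663.5, 134.0, 30.8], [667.4, 136.7])
([248, 172, 26, 26], 34.1, [566.9, -106.5, 22.4], [565.8, -108.6])
([189, 196, 32, 32], 63.9, [493.7, 19.8, 26.5], [497.2, 21.4])
([286, 204, 26, 27], 34.5, [486.3, -198.5, 20.7], [486.1, -197.9])
([240, 225, 19, 19], 90.3, [442.9, -80.2, 15.7], [442.3, -80.2])
```

View pics/top2.png

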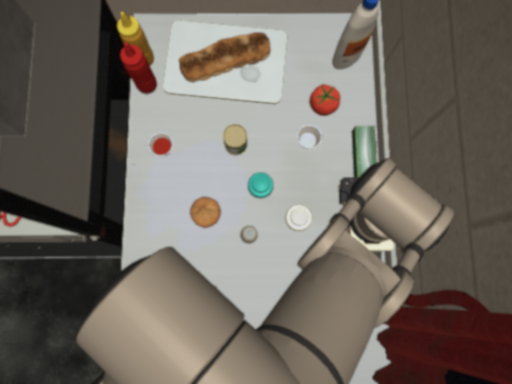

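The tin stands at (235,139) on the row midpoint; the onion is untouched; the gripper is above the jar.

```bash
python3 -m handwheel '[[[0,0,0],[-0.001,0.003,0.0],1],[[0,0,0],[-0.001,0.003,0.0],1],[[0,0,0],[-0.001,0.003,0.0],1]]'
```

```text
time: 7.65
tool_pos: [442.7, -297.1, 133.5]
tcp_rot: [3.14, 0.001, 1.571]
contact_force: [-0.5, 0.5, 0.5]
grip_width: 91.9
finger_force: 0.0
```

Settled on (442.7, −297.1). Lower 83 mm and grip.

```bash
python3 -m handwheel '[[[0,0,0],[0,-0.001,0.04],1],[[0,0,0],[0,-0.001,0.07],1],[[0,0,0],[0,-0.001,0.083],1],[[0,0,0],[0,-0.001,0.083],1],[[0,0,0],[0,-0.001,0.083],0],[[0,0,0],[0,-0.001,0.083],0],[[0,0,0],[0,-0.001,0.083],0],[[0,0,0],[0,-0.001,0.083],0],[[0,0,0],[0,-0.001,0.083],0],[[0,0,0],[0,-0.001,0.083],0]]'
```

```text
time: 8.65
tool_pos: [441.0, -297.2, 49.9]
tcp_rot: [3.141, 0.0, 1.57]
contact_force: [-0.4, -0.3, -0.3]
grip_width: 48.5
finger_force: 0.0
```

```bash
python3 -m handwheel '[[[0,0,0],[0,0,0],0],[[0,0,0],[0,0,0],0],[[0,0,0],[0,0,-0.05],0],[[0,0,0],[0,0,-0.1],0],[[0,0,0],[0,0,-0.13],0],[[0,0,0],[0.05,0,-0.13],0],[[0,0,0],[0.1,0,-0.13],0]]'
```

```text
time: 9.35
tool_pos: [441.1, -197.0, 180.4]
tcp_rot: [3.14, 0.001, 1.567]
contact_force: [0.6, 0.8, -1.4]
grip_width: 44.1
finger_force: 30.0
```

```bash
python3 -m handwheel '[[[0,0,0],[0.24,0.2265,0],0],[[0,0,0],[0.24,0.2265,0],0],[[0,0,0],[0.24,0.2265,0],0],[[0,0,0],[0.24,0.2265,0],0],[[0,0,0],[0.24,0.2265,0],0],[[0,0,0],[0.24,0.2265,0],0],[[0,0,0],[0.24,0.2265,0],0],[[0,0,0],[0.24,0.2265,0],0],[[0,0,0],[0.24,0.2265,0.05],0],[[0,0,0],[0.24,0.2265,0.1],0],[[0,0,0],[0.24,0.2265,0.12],0],[[0,0,0],[0.24,0.2265,0.12],0]]';python3 -m handwheel '[[[0,0,0],[0,0,0],0],[[0,0,0],[0,0,0],0]]'
```

```text
time: 10.55
tool_pos: [664.2, 42.0, 55.3]
tcp_rot: [-3.132, -0.0, 1.57]
contact_force: [-0.8, -0.9, -0.8]
grip_width: 43.9
finger_force: 30.0
time: 10.75
tool_pos: [668.9, 42.3, 62.2]
tcp_rot: [3.138, 0.0, 1.57]
contact_force: [0.2, -0.3, 0.4]
grip_width: 43.8
finger_force: 30.0
```

```bash
python3 -m handwheel '[[[0,0,0],[0.001,-0.001,0.005],0],[[0,0,0],[0.001,-0.001,0.009],0],[[0,0,0],[0.001,-0.001,0.009],0],[[0,0,0],[0.001,-0.001,0.009],0]]'
```

```text
time: 11.15
tool_pos: [666.6, 43.8, 50.8]
tcp_rot: [3.142, -0.0, 1.57]
contact_force: [0.5, 1.1, -2.1]
grip_width: 44.2
finger_force: 30.0
```

```bash
python3 -m handwheel '[[[0,0,0],[-0.001,0.001,0.001],0],[[0,0,0],[-0.001,0.001,0.001],0],[[0,0,0],[-0.001,0.001,0.001],0]]'
```

```text
time: 11.45
tool_pos: [667.9, 42.7, 49.9]
tcp_rot: [3.141, 0.0, 1.57]
contact_force: [0.5, -0.3, -1.1]
grip_width: 43.8
finger_force: 30.0
```

```bash
python3 -m handwheel '[[[0,0,0],[0,0,0],1],[[0,0,0],[0,0,0],1],[[0,0,0],[0,0,0],1],[[0,0,0],[0,0,0],1],[[0,0,0],[0,0,0],1],[[0,0,0],[0,0,-0.05],1],[[0,0,0],[0,0,-0.1],1],[[0,0,0],[0,0,-0.12],1],[[0,0,0],[-0.122,-0.225,-0.1],1],[[0,0,0],[-0.122,-0.225,-0.1],1],[[0,0,0],[-0.122,-0.225,-0.1],1],[[0,0,0],[-0.122,-0.225,-0.1],1]]';python3 -m handwheel '[[[0,0,0],[-0.02,-0.04,0],1],[[0,0,0],[-0.02,-0.04,0],1],[[0,0,0],[-0.02,-0.04,0],1],[[0,0,0],[-0.02,-0.04,0],1]]'
```

```text
time: 12.65
tool_pos: [490.4, -52.7, 154.1]
tcp_rot: [3.141, 0.0, 1.571]
contact_force: [0.4, -1.7, 0.2]
grip_width: 91.9
finger_force: 0.0
time: 13.05
tool_pos: [453.5, -72.2, 154.6]
tcp_rot: [3.14, 0.0, 1.57]
contact_force: [0.5, 0.7, 0.9]
grip_width: 91.7
finger_force: 0.0
```

```bash
python3 -m handwheel '[[[0,0,0],[-0.008,-0.011,0],1],[[0,0,0],[-0.008,-0.011,0],1],[[0,0,0],[-0.008,-0.011,0.04],1],[[0,0,0],[-0.008,-0.011,0.08],1],[[0,0,0],[-0.008,-0.011,0.11],1],[[0,0,0],[-0.008,-0.011,0.12],1],[[0,0,0],[-0.008,-0.011,0.12],1],[[0,0,0],[-0.008,-0.011,0.12],0],[[0,0,0],[-0.008,-0.011,0.12],0],[[0,0,0],[-0.008,-0.011,0.12],0],[[0,0,0],[-0.008,-0.011,0.12],0],[[0,0,0],[-0.008,-0.011,0.12],0]]';python3 -m handwheel '[[[0,0,0],[0,0,0],0],[[0,0,0],[0,0,0],0],[[0,0,0],[0,0,0],0]]'
```

```text
time: 14.25
tool_pos: [441.5, -80.2, 34.6]
tcp_rot: [3.141, 0.0, 1.57]
contact_force: [-0.6, 0.6, 0.8]
grip_width: 56.3
finger_force: 0.0
time: 14.55
tool_pos: [441.4, -80.2, 34.2]
tcp_rot: [3.141, 0.0, 1.57]
contact_force: [-0.6, -0.1, 0.9]
grip_width: 38.9
finger_force: 29.7
```

```bash
python3 -m handwheel '[[[0,0,0],[0,0,0],0],[[0,0,0],[0,0,0],0]]'
python3 - <<'E'
from h import *
c=snap('side','side3')
cv2.imwrite('pics/c3.png',cv2.resize(c['image'][150:310,180:400,::-1],None,fx=3,fy=3))
E
```

```text
time: 14.75
tool_pos: [441.4, -80.2, 34.2]
tcp_rot: [3.141, 0.0, 1.57]
contact_force: [0.9, -0.2, 1.6]
grip_width: 39.2
finger_force: 29.7
```

View pics/c3.png

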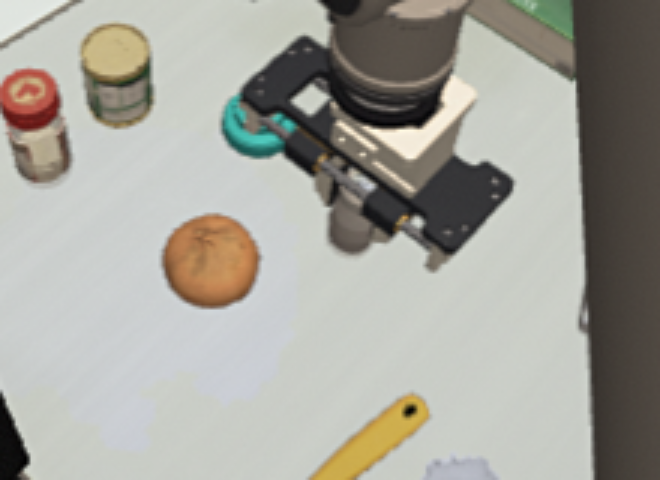

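The side crop shows the shaker (350,230) upright between the fingers, with jar and tin standing upright in the row. Carry it over.

```bash
python3 -m handwheel '[[[0,0,0],[0,0,-0.04],0],[[0,0,0],[0,0,-0.08],0],[[0,0,0],[0,0,-0.11],0],[[0,0,0],[-0.0565,0.235,-0.11],0],[[0,0,0],[-0.0565,0.235,-0.11],0],[[0,0,0],[-0.0565,0.235,-0.11],0],[[0,0,0],[-0.0565,0.235,-0.11],0],[[0,0,0],[-0.0565,0.235,-0.11],0],[[0,0,0],[-0.0565,0.235,-0.11],0],[[0,0,0],[-0.0565,0.235,-0.07],0],[[0,0,0],[-0.0565,0.235,-0.03],0],[[0,0,0],[-0.0565,0.235,-0.015],0]]';python3 -m handwheel '[[[0,0,0],[0,0,0],0],[[0,0,0],[0,0,0],0],[[0,0,0],[0,0,0],0]]'
```

```text
time: 16.0
tool_pos: [672.7, -135.7, 44.2]
tcp_rot: [-3.133, -0.003, 1.57]
contact_force: [-0.9, 0.5, -1.2]
grip_width: 39.1
finger_force: 29.6
time: 16.3
tool_pos: [677.6, -137.2, 51.9]
tcp_rot: [3.137, 0.001, 1.57]
contact_force: [0.8, 1.1, -1.0]
grip_width: 39.0
finger_force: 29.6
```

```bash
python3 -m handwheel '[[[0,0,0],[0,-0.001,0.01],0],[[0,0,0],[0,-0.001,0.015],0],[[0,0,0],[0,-0.001,0.015],0],[[0,0,0],[0,-0.001,0.015],0],[[0,0,0],[0,-0.001,0.015],0]]'
```

```text
time: 16.8
tool_pos: [675.3, -136.7, 34.2]
tcp_rot: [3.141, -0.0, 1.57]
contact_force: [-0.7, -0.2, 1.2]
grip_width: 39.0
finger_force: 29.7
```

```bash
python3 -m handwheel '[[[0,0,0],[0,0.0,0],1],[[0,0,0],[0,0,0],1],[[0,0,0],[0,0,0],1],[[0,0,0],[0,0,0],1],[[0,0,0],[0,0,0],1],[[0,0,0],[0,0,0],1],[[0,0,0],[0,0,-0.05],1],[[0,0,0],[0,0,-0.1],1],[[0,0,0],[-0.061,-0.189,-0.1],1],[[0,0,0],[-0.061,-0.189,-0.1],1],[[0,0,0],[-0.061,-0.189,-0.1],1],[[0,0,0],[-0.061,-0.189,-0.1],1]]';python3 -m handwheel '[[[0,0,0],[0,0,0.03],1],[[0,0,0],[0,0,0.06],1],[[0,0,0],[0,0,0.06],1],[[0,0,0],[0,0,0.06],1]]'
python3 - <<'E'
from h import *
c=snap('side','side4'); W=cloud(c)
for b in blobs(W,12,109,(380,720,-210,180)): print(b)
E
```

```text
time: 18.0
tool_pos: [484.3, -197.9, 134.3]
tcp_rot: [3.141, 0.0, 1.571]
contact_force: [1.0, -1.3, 0.2]
grip_width: 91.6
finger_force: 0.0
time: 18.4
tool_pos: [486.4, -197.7, 74.5]
tcp_rot: [-3.141, -0.0, 1.57]
contact_force: [0.6, -0.3, 0.6]
grip_width: 91.4
finger_force: 0.0
([235, 139, 17, 29], 88.8, [671.6, -136.4, 15.7], [669.5, -133.8])
([256, 140, 12, 9], 36.3, [670.8, -205.4, 17.0], [669.2, -202.0])
([295, 151, 10, 12], 107.2, [540.2, -195.6, 11.5], [536.4, -190.7])
([207, 157, 24, 34], 71.9, [669.8, -48.4, 29.5], [669.5, -46.7])
([180, 173, 24, 38], 107.6, [666.3, 42.4, 22.7], [664.2, 43.9])
([330, 175, 11, 10], 107.8, [430.7, -189.6, 9.0], [430.6, -187.6])
([301, 176, 24, 21], 33.8, [486.5, -195.6, 21.7], [484.7, -192.0])
([254, 179, 25, 22], 33.4, [563.4, -106.9, 21.2], [562.7, -105.5])
([154, 212, 25, 25], 36.0, [661.7, 132.8, 31.2], [666.6, 123.3])
([235, 221, 32, 32], 63.6, [494.5, 22.2, 22.5], [494.0, 24.9])
```

View pics/side4.png

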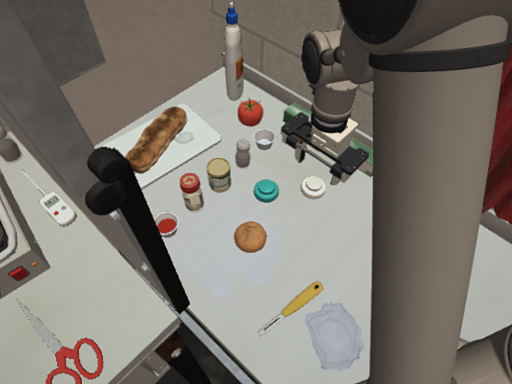

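Row stands: jar (192,191), tin (219,174), shaker (243,152); gripper over the white timer (314,187).

```bash
python3 -m handwheel '[[[0,0,0],[0,0,0.04],1],[[0,0,0],[0,0,0.06],1],[[0,0,0],[0,0,0.069],1],[[0,0,0],[0,0,0.069],1],[[0,0,0],[0,0,0.069],1],[[0,0,0],[0,0,0.069],0],[[0,0,0],[0,0,0.069],0],[[0,0,0],[0,0,0.069],0],[[0,0,0],[0,0,0.069],0],[[0,0,0],[0,0,0.069],0],[[0,0,0],[0,0,0.069],0]]'
```

```text
time: 19.55
tool_pos: [486.4, -197.7, 5.4]
tcp_rot: [3.141, 0.0, 1.57]
contact_force: [-1.6, 0.5, 5.0]
grip_width: 63.2
finger_force: 30.0
```

```bash
python3 -m handwheel '[[[0,0,0],[0,0,-0.05],0],[[0,0,0],[0,0,-0.1],0],[[0,0,0],[0,0,-0.13],0],[[0,0,0],[0.1504,0.1856,-0.13],0],[[0,0,0],[0.1504,0.1856,-0.13],0],[[0,0,0],[0.1504,0.1856,-0.13],0],[[0,0,0],[0.1504,0.1856,-0.13],0],[[0,0,0],[0.1504,0.1856,-0.13],0],[[0,0,0],[0.1504,0.1856,-0.13],0],[[0,0,0],[0.1504,0.1856,-0.1],0],[[0,0,0],[0.1504,0.1856,-0.1],0]]';python3 -m handwheel '[[[0,0,0],[0,0,0],0],[[0,0,0],[0,0,0],0],[[0,0,0],[0,0,0],0],[[0,0,0],[0,0,0],0]]'
```

```text
time: 20.65
tool_pos: [669.0, -46.9, 100.7]
tcp_rot: [-3.133, -0.001, 1.571]
contact_force: [-1.2, -0.1, -1.5]
grip_width: 62.9
finger_force: 30.0
time: 21.05
tool_pos: [672.2, -47.7, 106.3]
tcp_rot: [3.14, 0.0, 1.57]
contact_force: [-0.7, 0.5, -0.8]
grip_width: 62.9
finger_force: 30.0
```

Run:
```python
from h import *
for n in('top','side'):
    c=snap(n,n+'5'); print(n)
    for b in blobs(cloud(c),12,142,(600,720,-160,80)): print(b)
a=cv2.imread('pics/side5.png')[100:240,140:320];b=cv2.imread('pics/top5.png')[80:220,160:340]
cv2.imwrite('pics/both5.png',cv2.resize(np.hstack([a,b]),(800,311)))
```

```text
top
([263, 127, 18, 22], 89.5, [673.9, -137.1, 16.1], [673.0, -137.4])
side
([199, 139, 32, 52], 132.8, [669.4, -37.2, 48.4], [675.0, -36.7])
([237, 155, 15, 13], 48.4, [658.2, -130.2, 10.3], [656.3, -129.1])
([180, 173, 24, 38], 107.8, [665.7, 43.2, 22.5], [664.1, 44.1])
```

View pics/both5.png

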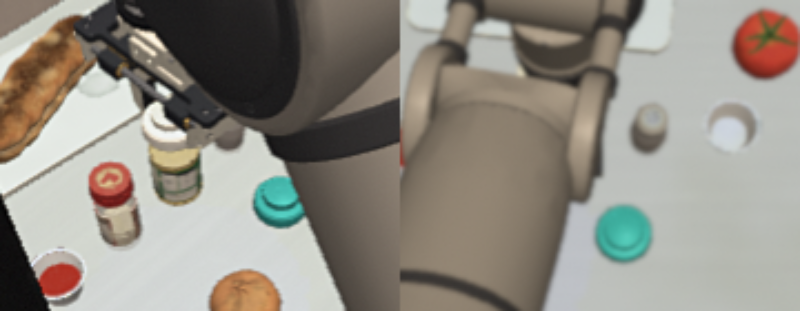

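The timer hovers above the tin; the shaker and jar are undisturbed. Lower gently.

```bash
python3 -m handwheel '[[[0,0,0],[0,0,0.012],0],[[0,0,0],[0,0,0.022],0],[[0,0,0],[0,0,0.026],0],[[0,0,0],[0,0,0.026],0],[[0,0,0],[0,0,0.026],0],[[0,0,0],[0,0,0.026],0]]'
```

```text
time: 21.75
tool_pos: [671.9, -47.3, 78.9]
tcp_rot: [-3.141, -0.0, 1.57]
contact_force: [-0.8, -0.6, -1.0]
grip_width: 63.2
finger_force: 30.0
```

```bash
python3 -m handwheel '[[[0,0,0],[0,0,0.0015],0],[[0,0,0],[0,0,0.0015],0],[[0,0,0],[0,0,0.0015],0]]'
```

```text
time: 22.05
tool_pos: [671.9, -47.3, 77.6]
tcp_rot: [-3.142, -0.0, 1.57]
contact_force: [-0.1, -1.5, -0.3]
grip_width: 62.8
finger_force: 30.0
```

```bash
python3 -m handwheel '[[[0,0,0],[0,0,0],1],[[0,0,0],[0,0,0],1],[[0,0,0],[0,0,0],1],[[0,0,0],[0,0,0],1],[[0,0,0],[0,0,0],1],[[0,0,0],[0,0,-0.03],1],[[0,0,0],[0,0,-0.07],1],[[0,0,0],[0,0,-0.11],1],[[0,0,0],[-0.16,-0.23,-0.15],1],[[0,0,0],[-0.16,-0.23,-0.15],1],[[0,0,0],[-0.16,-0.23,-0.15],1],[[0,0,0],[-0.16,-0.23,-0.15],1]]';python3 -m handwheel '[[[0,0,0],[-0.15,-0.13,0],1],[[0,0,0],[-0.15,-0.13,0],1],[[0,0,0],[-0.15,-0.13,0],1],[[0,0,0],[-0.15,-0.13,0],1],[[0,0,0],[-0.15,-0.13,0],1],[[0,0,0],[-0.15,-0.13,0],1]]'
python3 - <<'E'
from h import *
for n in('top','side'):
    c=snap(n,n+'6'); print(n)
    for b in blobs(cloud(c),12,142,(480,720,-240,180)): print(b)
a=cv2.imread('pics/side6.png')[100:260,130:310];b=cv2.imread('pics/top6.png')[80:240,150:330]
cv2.imwrite('pics/both6.png',cv2.resize(np.hstack([a,b]),(800,355)))
E
```

```text
time: 23.25
tool_pos: [507.6, -161.0, 216.3]
tcp_rot: [3.141, 0.0, 1.571]
contact_force: [1.0, -1.3, 0.7]
grip_width: 91.7
finger_force: 0.0
time: 23.85
tool_pos: [378.7, -310.9, 216.0]
tcp_rot: [3.141, -0.0, 1.567]
contact_force: [-0.5, -0.0, 0.7]
grip_width: 91.6
finger_force: 0.0
top
([222, 121, 27, 33], 105.7, [671.6, -48.0, 21.1], [671.1, -48.6])
([185, 124, 24, 29], 109.1, [667.5, 44.8, 22.6], [667.2, 43.6])
([297, 125, 18, 24], 37.8, [680.9, -227.0, 30.6], [686.4, -215.5])
([263, 127, 18, 22], 89.9, [673.4, -136.7, 15.2], [672.8, -136.5])
([148, 132, 25, 24], 36.4, [662.8, 133.4, 30.6], [668.4, 136.7])
([248, 172, 26, 26], 34.5, [566.2, -108.8, 21.2], [566.0, -108.6])
([189, 196, 32, 23], 65.3, [497.2, 20.7, 23.3], [497.4, 21.4])
side
([254, 129, 19, 20], 36.9, [679.0, -224.9, 30.6], [685.5, -214.9])
([235, 139, 17, 28], 88.3, [670.0, -135.7, 15.2], [668.8, -133.9])
([205, 152, 27, 38], 104.8, [669.9, -47.3, 21.6], [667.8, -45.6])
([180, 173, 24, 38], 107.9, [666.0, 42.7, 23.1], [664.0, 44.1])
([254, 179, 25, 22], 33.6, [564.1, -106.9, 21.8], [562.5, -105.6])
([154, 212, 25, 25], 35.9, [661.5, 132.8, 30.5], [666.4, 123.3])
([235, 221, 30, 31], 65.9, [492.2, 23.1, 21.7], [494.9, 25.4])
```

View pics/both6.png

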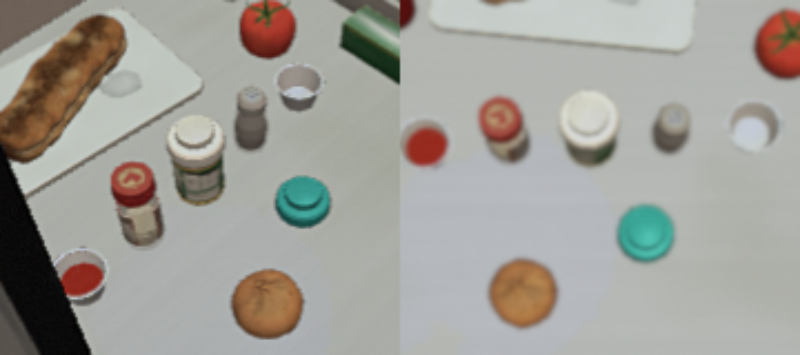

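Jar, tin with timer, and shaker stand upright in line between the cups, within about 3 mm, and the onion is unmoved.

```bash
python3 -c "
from plant import close_job
print(close_job())"
```

```text
the job is handed in; nothing more can be done
None
```

I handed the job in at about 24 s. The jar, tin and shaker stand upright in the row between the cups, in the order asked. The white timer sits knob up on the tin, and the onion has not visibly moved. By the last pictures every place is within about 3–5 mm, the shaker being furthest off the line. No verdict came back.

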